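Free the cooling rack and take the biscuits off the sheet

ROBOT

A 7-joint arm with a two-finger parallel gripper is mounted at the origin on the work surface. World frame = base frame: x ahead of the robot, y to its left, z up, the work surface at z = 0. Lengths are in mm, angles in rad, forces in N, time in s.
With the tool pointing down it reaches from about 400 to 850 mm from the base axis. Payload 4.4 kg.
Tool frame: the origin (TCP) lies midway between the tips of the shut fingers; the grasp point (between the pads) lies 19 mm behind it; z points along the fingers, y is the line along which they close (so a half turn about z gives the same grasp; the last joint's range is limited). The gripper opens to 94 mm and grips with 3 to 60 N. Pads are 16 mm wide; open, the fingers measure 119 mm over their backs; the gripper's body (75 mm by 177 mm) begins 78 mm behind the grasp point.
Start: joints at [-1.227, 0.628, 0.038, 1.517, -0.027, 0.996, -0.02], TCP at [258.954, 596.205, 205.478] pointing down, gripper open.
Joint ranges: [-3.06, 3.06], [-0.37, 2.12], [-1.25, 1.32], [0.18, 2.47], [-1.1, 4.24], [0.23, 1.98], [-2.94, 2.94]. Speed limits (rad/s): [2.57, 2.57, 3.14, 3.14, 3.14, 3.14, 3.14].

INTERFACE

Orientations are given as a unit quaternion [w, x, y, z].
In Python, from cell import ctrl gives the robot as it stands.
- The arm moves only by the tool servo_tool, never from a script. Its argument "series" is a list that holds one entry, the list of rows, each a list of 5 numbers: the opening in per cent of the stroke, from 0 (shut) to 100 (fully open), then the shift along the world's x, y, z in m, then the turn about the world's z in units of 10 degrees (1.0 is 10 degrees). A call has 1 to 10 rows; each row shifts and turns the commanded pose from where the row before left it; what a row does not reach is not made up. A row lasts 1/8 s, in which the tool goes at most 62.5 mm and 10.7 degrees, less where a joint would pass 70% of its speed; a pose out of reach is approached as far as the arm can. A call is refused whole if a number of a shift passes 0.0625 or a number of a turn 1, either way. A call with a gripper value outside its range is refused whole. The fingers move at their own pace and stop on an object; the grip force is fixed at half the most. Time passes only in rows, so rows that do not move let the fingers close. It gives the time, the measured TCP pose, the force, the opening and the grip force at its end, in the units of the state.
- ctrl.get_state(): the state, without advancing time (a new reading comes with each control period).
- ctrl.snapshot(name): name is "side" or "top" or "wrist"; returns a dict with "pixels" (384x512x3 uint8, red, green, blue), "z_map" (384x512 float32, mm along the optical axis (not along the pixel's ray), 0 where there is no reading), "mtx" (3x3 intrinsics, pixels), "T" (4x4, takes a point from camera to world coordinates); the wrist camera has in their place "mount" (4x4, takes a point from camera to tool coordinates, whose origin is the TCP and whose axes are the flange's). Camera axes: x right, y down, z forward; pixel columns grow to the right and rows downward; lengths in mm; the calibration is good to about 2 mm. A picture is of the moment at which its call begins: read the wrist's pose just before it.
- ctrl.sign_off(): hands the job in; it is judged then, once.
The state is a dict: "time_s": time; "joint_positions": joint angles; "joint_vel": joint speeds; "tau": joint torques, N m; "tool_pos": TCP position; "tcp_rot": TCP orientation; "ft_force": force on the tool from outside, world axes, zero at the start; "moment": the same for the moment, N m; "gripper_width": finger opening in mm; "grip_force": force on a finger pad.
Only numpy, scipy, OpenCV 4.12 (cv2) and the standard library are available. Lean on these libraries where they do the work, as an engineer would, in place of code of your own. Each camera call takes 0.05 s, during which the arm holds its last target. There are 200 camera calls.

TASK

The biscuits are just out of the oven, but the washed measuring cups are still drying on the cooling rack: first nest them upright in size order inside the widest one, which stays on the counter. Then slide the spatula under each hot biscuit on the baking sheet, lift it and lay it flat on the rack, right side up and none on another, never touching a biscuit with the gripper. At the end lay the spatula back on its rest as it lay before, and leave the salt shaker, tin and bottle opener where they are.

Things in the scene. Friction and masses are not known exactly. Their poses are not given: they have to be found in the camera images.
- sheet: Aluminium baking sheet on a thin cork mat, fixed: 240 mm along its x (away from the robot), 300 mm along its y. Origin: centre of the mat's underside on the counter; the sheet's flat top is 12 mm above it. Open on the near side and both ends; only the far (+x) side has a turned-up lip, 14 mm high above the top, a backstop to push a biscuit against.
- sheet_lip (a point): The middle of the foot of the lip's inner face, at the height of the sheet's top (117 mm along +x from the sheet's origin, 12 mm up); same axes as the sheet.
- biscuit1_mid (a point): Centre (half-way up) of a round golden-brown biscuit, 76 mm across, 14 mm thick, about 45 g, rigid. Its flat underside is 58 mm across and the edge curves up from there, 4 mm high at 36 mm radius, so a blade can get under it. z is its upward axis (docker holes on top). Two or three biscuits are present (None if absent), side by side in a row along the sheet's y, about 95 mm apart.
- biscuit2_mid (a point): Centre (half-way up) of a round golden-brown biscuit, 76 mm across, 14 mm thick, about 45 g, rigid. Its flat underside is 58 mm across and the edge curves up from there, 4 mm high at 36 mm radius, so a blade can get under it. z is its upward axis (docker holes on top). Two or three biscuits are present (None if absent), side by side in a row along the sheet's y, about 95 mm apart.
- biscuit3_mid (a point): Centre (half-way up) of a round golden-brown biscuit, 76 mm across, 14 mm thick, about 45 g, rigid. Its flat underside is 58 mm across and the edge curves up from there, 4 mm high at 36 mm radius, so a blade can get under it. z is its upward axis (docker holes on top). Two or three biscuits are present (None if absent), side by side in a row along the sheet's y, about 95 mm apart.
- rack_top (a point): Middle of the top of a chrome wire cooling rack, 210 mm along its x, 300 mm along its y, fixed; its top is flat, 18 mm above the counter (the wires are close enough to act as one surface). x points away from the robot.
- cup_large_base (a point): Centre of the underside of the widest stainless measuring cup: straight-sided, 88 mm across outside, 82 mm inside, 44 mm tall, walls and floor 3 mm, about 140 g. z is its upward axis; the handle sticks out along its -x. It stands on the counter in front of the rack.
- cup_large_handle (a point): A point to grip on that cup's handle: a straight flat bar 12 mm wide, 6 mm thick, level with the rim (its top flush with it), reaching from the wall to 113 mm from the cup's axis; this point is 90 mm from the axis along -x, 41 mm above the underside, half-way up the bar. Nested, its handle passes over the rims of the wider cups.
- cup_medium_base (a point): Centre of the underside of the second widest stainless measuring cup: straight-sided, 72 mm across outside, 66 mm inside, 50 mm tall, walls and floor 3 mm, about 100 g. z is its upward axis; the handle sticks out along its -x. It dries standing upright on the rack; may be absent (None), but at least two of the three smaller cups are there.
- cup_medium_handle (a point): A point to grip on that cup's handle: a straight flat bar 12 mm wide, 6 mm thick, level with the rim (its top flush with it), reaching from the wall to 105 mm from the cup's axis; this point is 82 mm from the axis along -x, 47 mm above the underside, half-way up the bar. Nested, its handle passes over the rims of the wider cups.
- cup_small_base (a point): Centre of the underside of the third widest stainless measuring cup: straight-sided, 57 mm across outside, 51 mm inside, 56 mm tall, walls and floor 3 mm, about 75 g. z is its upward axis; the handle sticks out along its -x. It dries standing upright on the rack; may be absent (None), but at least two of the three smaller cups are there.
- cup_small_handle (a point): A point to grip on that cup's handle: a straight flat bar 12 mm wide, 6 mm thick, level with the rim (its top flush with it), reaching from the wall to 97.5 mm from the cup's axis; this point is 74.5 mm from the axis along -x, 53 mm above the underside, half-way up the bar. Nested, its handle passes over the rims of the wider cups.
- cup_tiny_base (a point): Centre of the underside of the narrowest stainless measuring cup: straight-sided, 42 mm across outside, 36 mm inside, 62 mm tall, walls and floor 3 mm, about 55 g. z is its upward axis; the handle sticks out along its -x. It dries standing upright on the rack; may be absent (None), but at least two of the three smaller cups are there.
- cup_tiny_handle (a point): A point to grip on that cup's handle: a straight flat bar 12 mm wide, 6 mm thick, level with the rim (its top flush with it), reaching from the wall to 90 mm from the cup's axis; this point is 67 mm from the axis along -x, 59 mm above the underside, half-way up the bar. Nested, its handle passes over the rims of the wider cups.
- spatula_tip (a point): Middle of the leading edge of the spatula's blade, on its underside. The spatula: flat steel blade 90 mm long (x), 66 mm wide (y), 2 mm thick, then a cranked neck up to a straight level handle. x points from handle to tip, z up from the blade. The blade is polished: a biscuit starts to slide on it at 12 to 17 degrees of tilt. About 140 g, balanced 65 mm ahead of the grip.
- spatula_grip (a point): A point to grip on the spatula's handle, half-way up it: 180 mm behind the tip along -x and 58 mm above the blade's underside. The handle is brown, 16 mm wide, 22 mm high with flat sides, and reaches from 45 mm ahead of this point to 90 mm behind it. Reads None while the gripper holds the spatula.
- rest: Brown stoneware spatula rest, fixed, x pointing away from the robot. Origin: centre of the underside of its dish, 110 x 76 mm, 6 mm thick, on which the blade lies flat and centred. A 30 mm wide, 6 mm high stem runs back to a post that carries the handle. With the spatula in place, spatula_grip is at about (-135, 0, 64) mm and spatula_tip at (45, 0, 6) mm in this frame.
- rest_notch (a point): Middle of the floor of the notch in the rest's post that carries the spatula's handle: 195 mm along -x from the rest's origin, 53 mm above the counter. The notch is 30 mm wide (y) between two ears that rise 15 mm above its floor; the post is 16 mm along x and 46 mm wide. Same axes as the rest.
- salt_shaker: Bystander: turned wooden salt shaker with a chrome cap, 48 mm across, 86 mm tall; origin at the middle of its underside. Leave it alone. (The avocado-green electric can opener, 210 mm tall, stands fast on the counter further out beyond it, always on the robot's left.)
- tin: Bystander: food tin, 73 mm across, 110 mm tall; origin at the middle of its underside. Leave it alone.
- bottle_opener: Bystander: orange plastic bottle opener lying flat, 110 mm long, 10 mm thick; origin under its middle. Leave it alone.

How it is judged:
By the outcome, as a careful person would: the job done as asked, in the order asked, and still so for the second after the job is handed in, with the robot touching nothing.
Of biscuit1, biscuit2, biscuit3 only 2 to 3 are there at a start; the rules pass over those that are not, and their reading is None.
Of cup_medium, cup_small, cup_tiny only 2 to 3 are there at a start; the rules pass over those that are not, and their reading is None.
At some moment in a run one of biscuit1, biscuit2, biscuit3, cup_large, cup_medium may be knocked a few centimetres aside while the robot is not near it.
It also fails if it takes over 210 s, if anything falls off the work surface, if the arm or the gripper's body presses on something with over 40 N, if the wrist force passes 120 N, or if a joint passes its speed limit or range.

## Working session

There is one attempt and no reset: what is moved stays moved. The work goes in short steps, Python scripts to look and compute and a tool call to move; the robot and the scene stay as the last step left them, time stands still between calls to the robot, and variables do not carry over. Pictures are saved under pics/ and viewed, at most 14 in all, crops included, and the job is handed in when it is done.

Besides the shell and the picture viewer there is one more tool, called as a command line: name --argument value ..., lists and objects as JSON in quotes. servo_tool: Moves the arm, as the interface text tells. Its arguments: {"type":"object","properties":{"series":{"type":"array","items":{"type":"array","items":{"type":"array","items":{"type":"number"}}}}},"required":["series"]}

```bash
mkdir -p pics; ls; python3 - <<'E'
from cell import ctrl
import cv2,numpy as np
s=ctrl.get_state();print(s['time_s'],s['tool_pos'],s['tcp_rot'])
for n in ['top','side']:
    d=ctrl.snapshot(n); np.savez(f'{n}0.npz',**d); cv2.imwrite(f'pics/{n}0.png',d['pixels'][:,:,::-1]); print(d['mtx'],d['T'])
E
```

```text
pics
0.0 [258.68761218 595.5707692  204.56876888] [-1.59720904e-04  2.03461054e-01  9.79082586e-01 -9.29815328e-04]
[[422.44152249   0.         256.94087125]
 [  0.         422.44152249 199.80533975]
 [  0.           0.           1.        ]] [[-1.31143633e-02 -9.95346306e-01  9.54659337e-02  4.23005902e+02]
 [-9.99909150e-01  1.33518641e-02  1.84942110e-03 -1.17505939e+01]
 [-3.11546264e-03 -9.54330066e-02 -9.95430980e-01  1.29834375e+03]
 [ 0.00000000e+00  0.00000000e+00  0.00000000e+00  1.00000000e+00]]
[[467.26026214   0.         257.94997612]
 [  0.         467.26026214 184.04110811]
 [  0.           0.           1.        ]] [[ 8.94250165e-01 -3.45610690e-01  2.84376325e-01  1.49941015e+02]
 [-4.47302595e-01 -7.11985928e-01  5.41291444e-01 -7.57338506e+02]
 [ 1.53958327e-02 -6.11252231e-01 -7.91286091e-01  1.15955958e+03]
 [ 0.00000000e+00  0.00000000e+00  0.00000000e+00  1.00000000e+00]]
```

View pics/top0.png

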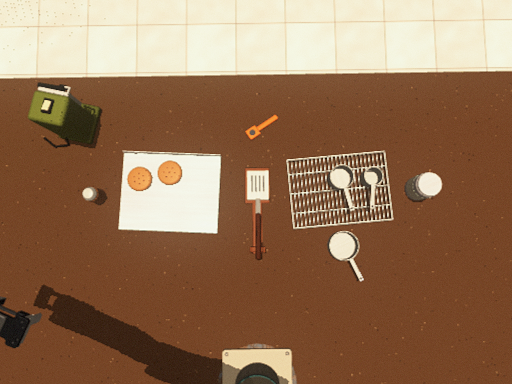

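View pics/side0.png

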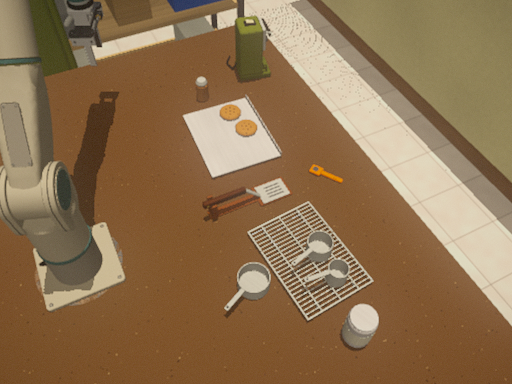

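Top view: two biscuits at (140,179) and (170,173), the sheet at (170,193), the spatula from (258,170) to (258,250), the rack at (340,189), rack cups at (341,178) and (372,176), and the large cup at (343,245).

```bash
cat > h.py <<'E'
import numpy as np,cv2
from scipy.spatial.transform import Rotation as R
from cell import ctrl
def world(d,T=None):
    T=d['T'] if T is None else T
    v,u=np.mgrid[:384,:512]; z=d['z_map']; K=d['mtx']
    p=np.stack([(u-K[0,2])/K[0,0]*z,(v-K[1,2])/K[1,1]*z,z,np.ones_like(z)],-1)
    w=(p@T.T)[...,:3]; w[z==0]=np.nan
    return w
def shot(n,save=None):
    s=ctrl.get_state(); d=ctrl.snapshot(n); T=None
    if n=='wrist':
        q=s['tcp_rot']; T=np.eye(4); T[:3,:3]=R.from_quat([q[1],q[2],q[3],q[0]]).as_matrix(); T[:3,3]=s['tool_pos']; T=T@d['mount']
        d['T']=T
    if save: cv2.imwrite(f'pics/{save}.png',d['pixels'][:,:,::-1])
    return d,world(d)
def circ(p):
    A=np.c_[2*p[:,:2],np.ones(len(p))]; c=np.linalg.lstsq(A,(p[:,:2]**2).sum(1),rcond=None)[0]
    return c[0],c[1],np.sqrt(c[2]+c[0]**2+c[1]**2)
def blobs(d,w,zlo,zhi,x=(300,900),y=(-450,450),amin=8):
    m=(w[...,2]>zlo)&(w[...,2]<zhi)&(w[...,0]>x[0])&(w[...,0]<x[1])&(w[...,1]>y[0])&(w[...,1]<y[1])
    n,l,st,c=cv2.connectedComponentsWithStats(m.astype(np.uint8),connectivity=8)
    for i in range(1,n):
        if st[i,4]>=amin:
            p=w[l==i]; r=cv2.minAreaRect(p[:,:2].astype(np.float32))
            print('n',st[i,4],'px',c[i].round(0),'mean',p.mean(0).round(1),'rect',np.round(r[0],1),np.round(r[1],1),round(r[2],1),'zmax',p[:,2].max().round(1), 'zmed',np.median(p[:,2]).round(1))
E
python3 - <<'E'
from h import *
for n in ['top','side']:
    d=dict(np.load(n+'0.npz')); w=world(d)
    print(n)
    blobs(d,w,32,120)
    print('sheet/biscuits'); blobs(d,w,20,30,y=(50,450))
    print('flat'); blobs(d,w,8,20)
    print('blade'); blobs(d,w,4,10,y=(-80,80),x=(400,700))
d=dict(np.load('top0.npz'))
cv2.imwrite('pics/crop0.png',cv2.resize(d['pixels'][130:300,225:425,::-1],None,fx=4,fy=3.5,interpolation=cv2.INTER_CUBIC)[:600])
E
```

```text
top
n 308 px [343. 183.] mean [ 587.5 -264.7   60.6] rect [ 576.4 -256.5] [ 71.1 135.4] 87.4 zmax 75.7 zmed 65.9
n 310 px [372. 183.] mean [ 587.4 -347.9   64.2] rect [ 574.1 -342.5] [ 55.6 124.1] 80.1 zmax 81.1 zmed 70.7
n 366 px [257. 235.] mean [439.1  -8.6  68.9] rect [452.1  -7. ] [ 43.5 165.1] 89.2 zmax 81.6 zmed 73.3
n 229 px [349. 255.] mean [ 375.5 -277.9   43. ] rect [ 374.5 -265.3] [148.   88.2] 4.6 zmax 52.1 zmed 43.4
sheet/biscuits
n 47 px [140. 151.] mean [698.8 345.4  25.4] rect [698.6 347. ] [111.    3.7] 88.3 zmax 29.4 zmed 25.3
n 55 px [181. 153.] mean [692.4 221.7  25.2] rect [692.6 224.2] [116.8   3.9] 87.1 zmax 29.2 zmed 25.5
n 14 px [215. 154.] mean [686.8 118.   24.9] rect [687.  119.8] [30.1  2.7] 85.1 zmax 29.9 zmed 24.5
n 436 px [169. 172.] mean [634.7 258.3  25.1] rect [634.3 258.7] [72.6 73.4] 66.1 zmax 30.0 zmed 25.2
n 420 px [139. 178.] mean [616.7 349.7  25. ] rect [616.9 349.3] [72.5 73.4] 61.0 zmax 30.0 zmed 25.0
flat
n 172 px [259. 127.] mean [773.8 -17.8  11.1] rect [778.4 -26.4] [ 32.4 107.3] 32.4 zmax 16.8 zmed 10.9
n 68 px [360. 154.] mean [ 682.
[... 8265 characters left out ...]
  18.6] rect [ 612.6 -332.6] [ 9.2 26.3] 70.4 zmax 20.0 zmed 18.7
n 10 px [241. 274.] mean [ 384.7 -226.3   12.1] rect [ 384.1 -226.6] [17.2  1.9] 21.1 zmax 17.7 zmed 11.6
n 15 px [321. 279.] mean [ 570.2 -335.8   15.5] rect [ 569.2 -335.4] [ 7.5 22.5] 75.7 zmax 19.5 zmed 16.2
n 8 px [292. 284.] mean [ 493.3 -315.5   16.4] rect [ 493.8 -315.6] [16.7  2.6] 5.4 zmax 19.4 zmed 17.2
n 11 px [320. 284.] mean [ 557.8 -347.8   15.3] rect [ 559.8 -347.8] [28.3  2.2] 6.3 zmax 18.2 zmed 15.5
n 55 px [255. 295.] mean [ 389.8 -299.3   13.9] rect [ 393.1 -298.1] [19.6 70.6] 76.7 zmax 20.0 zmed 14.4
blade
n 719 px [260. 195.] mean [551.7 -10.1   6.7] rect [525.3  -9.6] [235.9  78.8] 0.8 zmax 10.0 zmed 6.6
```

View pics/crop0.png

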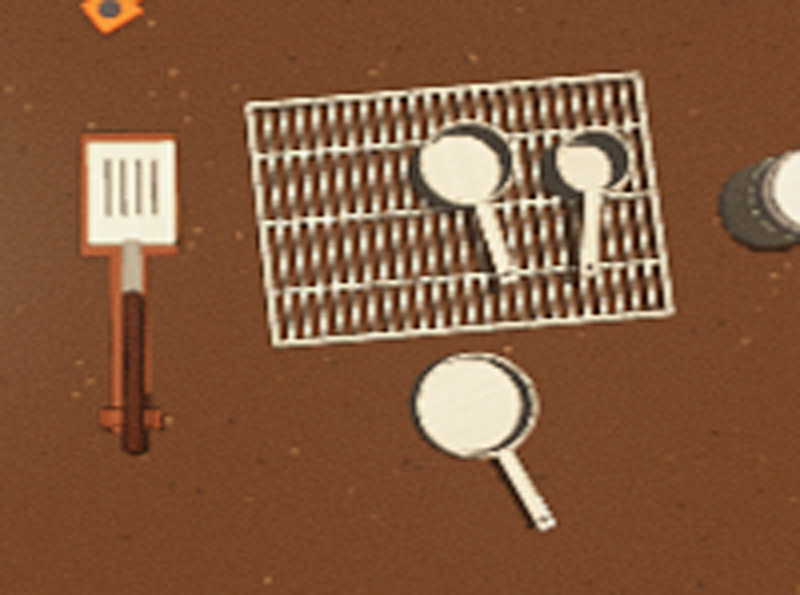

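servo_tool --series '[[[100,0.03,-0.055,0.002,0],[100,0.03,-0.06,0.003,0.2],[100,0.03,-0.06,0.003,0.4],[100,0.03,-0.06,0.003,0.4],[100,0.03,-0.06,0.003,0.4],[100,0.03,-0.06,0.003,0.4],[100,0.03,-0.06,0.003,0.4],[100,0.02,-0.06,0.003,0.4],[100,0.02,-0.06,0.003,0.4],[100,0.02,-0.06,0.003,0.4]]]'

```text
time_s: 1.35
tool_pos: [515.9, 26.7, 233.1]
tcp_rot: [-0.0, -0.093, 0.996, 0.0]
ft_force: [0.5, 0.6, -0.1]
gripper_width: 94.1
grip_force: 0.0
```

servo_tool --series '[[[100,0,-0.06,0,0.4],[100,0,-0.06,0,0.4],[100,0,-0.06,0,0.5],[100,0,-0.06,0,0],[100,0,-0.05,0,0],[100,0,0,0,0],[100,0,0,0,0]]]'

```text
time_s: 2.22
tool_pos: [515.5, -260.4, 232.6]
tcp_rot: [-0.0, -0.204, 0.979, 0.001]
ft_force: [0.1, 0.2, 0.1]
gripper_width: 94.0
grip_force: 0.0
```

```bash
cat >> h.py <<'E'
def st():
    s=ctrl.get_state(); q=s['tcp_rot']; M=R.from_quat([q[1],q[2],q[3],q[0]]).as_matrix()
    print('t',round(s['time_s'],2),'tcp',np.round(s['tool_pos'],1),'yaw_y',round(float(np.degrees(np.arctan2(M[1,1],M[0,1]))),1),'F',np.round(s['ft_force'],1),'w',round(s['gripper_width'],1),'g',round(s['grip_force'],1),'j',np.round(s['joint_positions'],2))
E
python3 - <<'E'
from h import *
st(); d,w=shot('wrist','w1'); np.savez('w1.npz',**d)
E
```

```text
t 2.23 tcp [ 515.5 -260.4  232.6] yaw_y 113.5 F [0.1 0.2 0.1] w 94.0 g 0.0 j [ 0.46  0.49 -0.07  1.69  0.04  0.96  2.37]
```

View pics/w1.png

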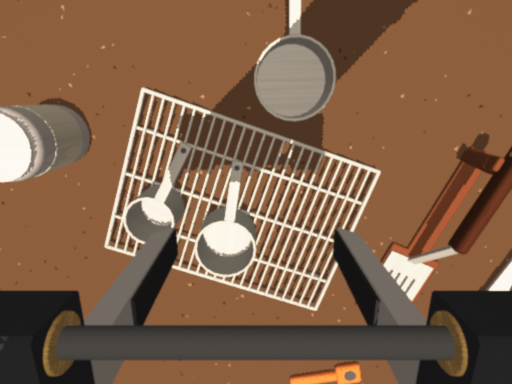

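Wrist view: medium cup rim near (226,240) with its handle ending at (237,165), small cup at (155,220) with its handle end at (183,150), large cup at (295,77) with its handle pointing up.

```bash
cat >> h.py <<'E'
def cup(w,c,ztop,rad):
    """rim circle + handle direction from points near the top"""
    z=w[...,2]; r=np.hypot(w[...,0]-c[0],w[...,1]-c[1])
    rim=w[(abs(z-ztop)<5)&(r<rad+12)&(r>rad-14)]
    for _ in range(4):
        o=circ(rim); e=abs(np.hypot(rim[:,0]-o[0],rim[:,1]-o[1])-o[2]); rim=rim[e<max(2.5,np.percentile(e,85))]
    r=np.hypot(w[...,0]-o[0],w[...,1]-o[1])
    h=w[(abs(z-ztop)<6)&(r>rad+8)&(r<rad+75)]
    hd=np.median(h,0)[:2]-o[:2] if len(h) else np.zeros(2)
    print('cup',np.round(o,1),'zrim',np.median(rim[:,2]).round(1),'handle n',len(h),'ang',np.degrees(np.arctan2(hd[1],hd[0])).round(1)%360,'med r',np.hypot(*hd).round(1),'ends',(np.percentile(np.hypot(*(h[:,:2]-o[:2]).T),[3,97]).round(0) if len(h) else ''))
    return o,hd
E
python3 - <<'E'
from h import *
for f in ['top0.npz','side0.npz','w1.npz']:
    d=dict(np.load(f)); w=world(d); print(f)
    cup(w,(605,-260),68,36);cup(w,(605,-350),74,28.5);cup(w,(390,-265),44,44)
E
```

```text
top0.npz
cup [ 608.3 -258.4   34.6] zrim 67.9 handle n 157 ang 206.0 med r 59.9 ends [ 48. 109.]
cup [ 607.5 -349.3   27.1] zrim 74.2 handle n 146 ang 169.9 med r 55.8 ends [ 39. 101.]
cup [ 399.7 -264.3   44.5] zrim 43.2 handle n 75 ang 205.6 med r 80.7 ends [ 54. 104.]
side0.npz
cup [ 604.1 -259.2   34.6] zrim 66.3 handle n 234 ang 235.6 med r 82.3 ends [ 47. 109.]
cup [ 603.3 -350.7   26.7] zrim 72.3 handle n 146 ang 172.8 med r 61.1 ends [39. 98.]
cup [ 400.3 -264.2   42.6] zrim 42.9 handle n 111 ang 205.2 med r 83.4 ends [ 54. 110.]
w1.npz
cup [ 607.7 -258.3   34.4] zrim 67.7 handle n 1145 ang 208.7 med r 61.4 ends [ 48. 109.]
cup [ 606.8 -349.2   27. ] zrim 73.4 handle n 1045 ang 170.1 med r 59.4 ends [ 40. 101.]
cup [ 399.1 -264.5   44.7] zrim 44.1 handle n 226 ang 205.8 med r 60.4 ends [52. 68.]
```

```bash
python3 - <<'E'
from h import *
d=dict(np.load('w1.npz')); w=world(d)
for c,zt,rad in [((607.7,-258.3),68,36),((606.8,-349.2),74,28.5)]:
    dx=w[...,0]-c[0];dy=w[...,1]-c[1];r=np.hypot(dx,dy);a=np.degrees(np.arctan2(dy,dx))%360
    m=(abs(w[...,2]-zt)<4)&(r>rad+8)&(r<rad+32)&(a>150)&(a<225)
    print(np.percentile(a[m],[5,25,50,75,95]).round(1),m.sum(), np.median(w[...,2][m]).round(1))
E
```

```text
[189.  191.6 194.6 197.6 200.2] 222 68.2
[167.9 170.8 174.5 178.  181.1] 243 74.0
```

servo_tool --series '[[[45,0.013,-0.019,0,-0.85],[45,0,0,-0.05,0],[45,0,0,-0.05,0],[45,0,0,-0.05,0],[45,0,0,-0.036,0],[45,0,0,0,0],[0,0,0,0,0],[0,0,0,0,0],[0,0,0,0,0],[0,0,0,0,0]]]'

```text
time_s: 3.52
tool_pos: [529.0, -280.6, 48.0]
tcp_rot: [0.001, -0.131, 0.991, -0.0]
ft_force: [0.1, 0.0, 2.1]
gripper_width: 11.4
grip_force: 30.0
```

servo_tool --series '[[[0,0,0,0.01,0],[0,0,0,0.02,0],[0,0,0,0.04,0],[0,0,0,0.05,0],[0,0,0,0,0],[0,0,0,0,0]]]'

```text
time_s: 4.28
tool_pos: [528.1, -280.2, 167.0]
tcp_rot: [-0.0, -0.131, 0.991, 0.0]
ft_force: [-0.1, 0.4, -1.6]
gripper_width: 11.6
grip_force: 30.0
```

```bash
python3 - <<'E'
from h import *
st(); d,w=shot('top'); 
m=(w[...,2]>110)&(w[...,2]<240)&(w[...,0]>560)&(w[...,0]<700)&(w[...,1]<-180)&(w[...,1]>-330); print(m.sum(), np.percentile(w[m][:,2],[5,25,50,75,95]).round(0) if m.any() else '')
d,w=shot('side','s2')
m=(w[...,2]>100)&(w[...,2]<240)&(w[...,0]>545)&(w[...,0]<700)&(w[...,1]<-180)&(w[...,1]>-330); print(m.sum())
E
```

```text
t 4.28 tcp [ 528.1 -280.2  167. ] yaw_y 105.0 F [-0.1  0.4 -1.6] w 11.6 g 30.0 j [ 0.46  0.6  -0.02  1.71  0.02  0.84  2.26]
667 [136. 139. 142. 171. 187.]
101
```

View pics/s2.png

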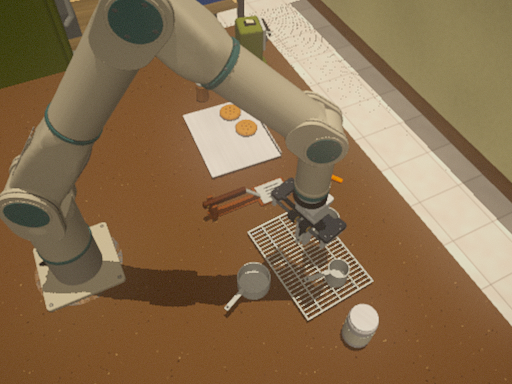

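The medium cup is held and lifted (around (320,220)). I'll check its attitude in the wrist view.

```bash
cat >> h.py <<'E'
def held(rad,ztop_off,ang):
    """cup held: rim points in wrist view; ztop_off rim z above TCP; ang=expected handle angle (deg)"""
    s=ctrl.get_state(); p=s['tool_pos']; d,w=shot('wrist'); a=np.radians(ang)
    L=rad+46; c=(p[0]-L*np.cos(a),p[1]-L*np.sin(a))
    o,_=cup(w,c,p[2]+ztop_off,rad)
    r=np.hypot(w[...,0]-o[0],w[...,1]-o[1]); m=(abs(w[...,2]-p[2]-ztop_off)<8)&(abs(r-rad+1)<3)
    q=w[m]; A=np.c_[q[:,0]-o[0],q[:,1]-o[1],np.ones(len(q))]; f=np.linalg.lstsq(A,q[:,2],rcond=None)[0]
    print('off from tcp',np.round(np.array(o[:2])-p[:2],1),'rim z-tcp',round(f[2]-p[2],1),'tilt deg x,y',np.degrees(f[:2]).round(1),len(q))
E
python3 - <<'E'
from h import *
held(36,22,195)
E
```

```text
cup [ 565.7 -269.8    4.8] zrim 184.9 handle n 1200 ang 196.1 med r 51.5 ends [45. 62.]
off from tcp [38.2 10. ] rim z-tcp 22.4 tilt deg x,y [4.  1.7] 222
```

```bash
python3 - <<'E'
from h import *
d,w=shot('wrist','w3');np.savez('w3.npz',**d)
E
```

```text
(no output)
```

View pics/w3.png

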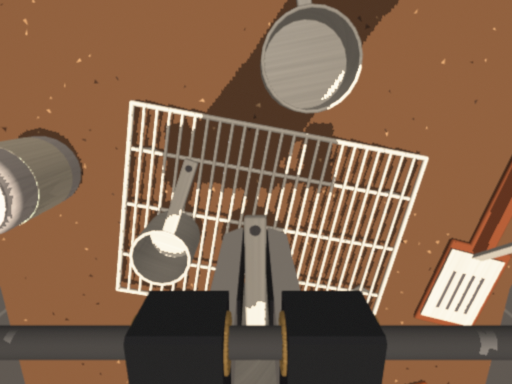

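The gripper hides the held cup; only its handle end shows, at (255,218). I'll get slope and length from that.

```bash
cat >> h.py <<'E'
def hnd(ang,f=None):
    """visible handle part behind the TCP, along direction ang; s=distance from tcp"""
    s=ctrl.get_state(); p=s['tool_pos']; d,w=shot('wrist'); a=np.radians(ang)
    dx=w[...,0]-p[0];dy=w[...,1]-p[1]; S=dx*np.cos(a)+dy*np.sin(a); t=-dx*np.sin(a)+dy*np.cos(a)
    m=(S>9)&(S<45)&(abs(t)<10)&(abs(w[...,2]-p[2]-20)<18)
    k=np.polyfit(S[m],w[...,2][m]-p[2],1); kt=np.polyfit(S[m],t[m],1)
    print('n',m.sum(),'S end',np.percentile(S[m],[1,99.5]).round(1),'pitch deg (z per S)',np.degrees(k[0]).round(1),'z at 0',k[1].round(1),'lat slope deg',np.degrees(kt[0]).round(1),'lat0',kt[1].round(1))
E
python3 - <<'E'
from h import *
hnd(195)
E
```

```text
n 724 S end [ 9.  22.9] pitch deg (z per S) -10.1 z at 0 23.1 lat slope deg 3.9 lat0 -0.7
```

```bash
python3 - <<'E'
from h import *
d=dict(np.load('w3.npz'));w=world(d);p=ctrl.get_state()['tool_pos'];a=np.radians(195)
dx=w[...,0]-p[0];dy=w[...,1]-p[1]; S=dx*np.cos(a)+dy*np.sin(a); t=-dx*np.sin(a)+dy*np.cos(a)
for s in range(-50,26,4):
    m=(S>s)&(S<s+4)&(abs(t)<4)&(abs(w[...,2]-p[2]-20)<25); 
    if m.sum()>5: print(s,m.sum(),np.percentile(w[...,2][m]-p[2],[10,50,90]).round(1),np.median(t[m]).round(1))
E
```

```text
-46 42 [18.3 19.  19.5] -0.1
-42 78 [18.3 19.  19.8] -0.0
-38 81 [18.4 19.1 19.8] -0.0
-34 87 [18.4 19.1 19.8] 0.5
-30 83 [18.5 19.1 20. ] -0.0
-26 86 [18.5 19.3 20.2] -0.0
-22 93 [18.6 19.3 20. ] -0.0
-18 95 [18.5 19.3 20.2] -0.0
-14 95 [18.8 19.6 20.3] -0.0
-10 96 [18.9 19.6 20.3] -0.0
-6 97 [18.9 19.6 20.3] -0.0
-2 103 [18.9 19.5 20.2] -0.0
2 95 [18.9 19.7 20.3] -0.0
6 99 [19.3 19.9 20.6] -0.0
10 106 [19.2 20.  20.7] -0.0
14 105 [19.2 20.1 20.7] -0.0
18 107 [19.2 20.  20.5] 0.0
22 62 [16.5 19.  20.3] -0.3
```

servo_tool --series '[[[0,-0.015,0.01,0,-1],[0,-0.015,0.01,0,-1],[0,-0.02,0.01,0,-1],[0,-0.02,0.01,0,-1],[0,-0.02,0.01,0,-1],[0,-0.02,0.015,0,-1],[0,-0.02,0.015,0,-1],[0,-0.02,0.015,0,-1],[0,0,0,0,-1],[0,0,0,0,0]]]'

```text
time_s: 5.78
tool_pos: [378.6, -185.2, 166.9]
tcp_rot: [-0.0, 0.608, 0.794, -0.0]
ft_force: [0.4, 0.9, -2.1]
gripper_width: 11.2
grip_force: 30.0
```

```bash
python3 - <<'E'
from h import *
st(); d,w=shot('wrist','w4'); cup(w,(399,-264),44,44); d,w=shot('side'); cup(w,(399,-264),44,44)
p=ctrl.get_state()['tool_pos']; cup(w,(p[0]+21,p[1]-79),p[2]+19,36)
d,w=shot('top'); cup(w,(p[0]+21,p[1]-79),p[2]+19,36)
E
```

```text
t 5.78 tcp [ 378.6 -185.2  166.9] yaw_y 15.1 F [ 0.4  0.9 -2.1] w 11.2 g 30.0 j [ 0.06  0.4   0.44  2.17 -0.29  0.62  0.97]
cup [ 399.5 -266.3   48.1] zrim 43.6 handle n 602 ang 203.6 med r 78.9 ends [ 54. 104.]
cup [ 401.  -264.1   42.2] zrim 42.4 handle n 112 ang 204.9 med r 82.6 ends [ 53. 111.]
cup [ 397.4 -265.4   34.4] zrim 184.2 handle n 102 ang 105.0 med r 68.0 ends [46. 89.]
cup [ 422.6 -285.9    6.7] zrim 185.1 handle n 0 ang 0.0 med r 0.0 ends
```

servo_tool --series '[[[0,0,0,-0.04,0],[0,0,0,-0.035,0],[0,0,0,-0.02,0],[0,0,0,-0.015,0],[0,0,0,-0.01,0],[0,0,0,-0.008,0],[0,0,0,-0.003,0],[0,0,0,0,0],[0,0,0,0,0]]]'

```text
time_s: 7.05
tool_pos: [378.8, -185.6, 36.4]
tcp_rot: [0.0, 0.609, 0.793, -0.0]
ft_force: [0.4, -0.2, -0.5]
gripper_width: 11.9
grip_force: 30.0
```

servo_tool --series '[[[35,0,0,0,0],[35,0,0,0,0],[35,0,0,0.02,0],[35,0,0,0.05,0],[35,0.02,-0.01,0.06,1],[35,0.02,-0.015,0.06,1],[35,0.03,-0.02,0,1],[35,0.03,-0.02,0,1],[35,0.03,-0.02,0,1],[35,0,0,0,1]]]'

```text
time_s: 8.3
tool_pos: [508.8, -271.0, 221.9]
tcp_rot: [0.0, 0.128, 0.992, -0.0]
ft_force: [-0.7, 0.2, 0.1]
gripper_width: 33.3
grip_force: 0.0
```

servo_tool --series '[[[45,0.02,-0.03,0,1],[45,0.01,-0.03,0,0.95],[45,0,0,0,0],[45,0,0,0,0]]]'

```text
time_s: 8.8
tool_pos: [536.8, -328.7, 222.0]
tcp_rot: [-0.001, -0.039, 0.999, 0.001]
ft_force: [0.2, 0.7, -0.6]
gripper_width: 42.1
grip_force: 0.0
```

```bash
python3 - <<'E'
from h import *
st(); d,w=shot('wrist','w5'); np.savez('w5.npz',**d); cup(w,(399,-264),44,44); cup(w,(399,-264),53,36); cup(w,(606.8,-349.2),74,28.5)
c=(606.8,-349.2);rad=28.5
dx=w[...,0]-c[0];dy=w[...,1]-c[1];r=np.hypot(dx,dy);a=np.degrees(np.arctan2(dy,dx))%360
m=(abs(w[...,2]-74)<4)&(r>rad+8)&(r<rad+60)&(a>150)&(a<225)
print(np.percentile(a[m],[5,25,50,75,95]).round(1),m.sum())
E
```

```text
t 8.8 tcp [ 536.8 -328.7  222. ] yaw_y 94.4 F [ 0.2  0.7 -0.6] w 42.1 g 0.0 j [ 0.43  0.58  0.12  1.56 -0.08  1.    2.23]
cup [ 399.3 -267.3   42.2] zrim 44.1 handle n 9 ang 98.9 med r 70.7 ends [ 54. 102.]
cup [ 396.  -267.1   34.3] zrim 53.0 handle n 854 ang 100.8 med r 74.4 ends [ 46. 102.]
cup [ 606.7 -349.8   27.1] zrim 73.7 handle n 643 ang 174.5 med r 67.5 ends [39. 95.]
[169.6 172.3 175.1 177.8 180.5] 549
```

View pics/w5.png

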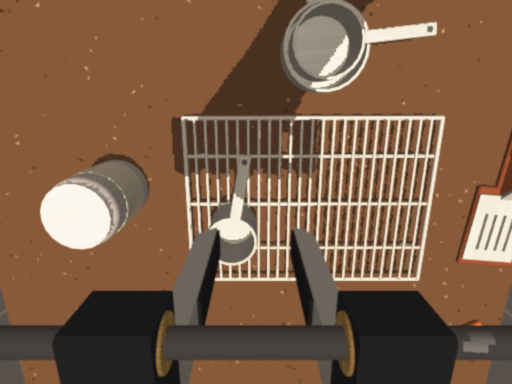

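The medium cup sits upright in the large one (rim at (330,45), height 53 as expected). The small cup is still at (232,240), handle at (242,185).

servo_tool --series '[[[45,-0.004,-0.0145,0,-0.94],[45,0,0,-0.05,0],[45,0,0,-0.05,0],[45,0,0,-0.045,0],[45,0,0,-0.025,0],[45,0,0,0,0],[0,0,0,0,0],[0,0,0,0,0],[0,0,0,0,0],[0,0,0,0,0]]]'

```text
time_s: 10.1
tool_pos: [533.6, -344.2, 53.1]
tcp_rot: [0.0, 0.043, 0.999, -0.0]
ft_force: [-0.7, 0.5, 2.5]
gripper_width: 11.5
grip_force: 30.0
```

servo_tool --series '[[[0,0,0,0.01,0],[0,0,0,0.02,0],[0,0,0,0.04,0],[0,0,0,0.05,0],[0,0,0,0,0],[0,0,0,0,0]]]'

```text
time_s: 10.85
tool_pos: [532.9, -343.7, 172.2]
tcp_rot: [-0.0, 0.043, 0.999, 0.0]
ft_force: [-0.4, -0.2, -0.7]
gripper_width: 11.6
grip_force: 30.0
```

```bash
cat >> h.py <<'E'
def hprof(ang):
    s=ctrl.get_state();p=s['tool_pos'];d,w=shot('wrist');a=np.radians(ang)
    dx=w[...,0]-p[0];dy=w[...,1]-p[1]; S=dx*np.cos(a)+dy*np.sin(a); t=-dx*np.sin(a)+dy*np.cos(a)
    for s in [-40,-20,0,12,18,20,22,24,26]:
        m=(S>s)&(S<s+2)&(abs(t)<5)&(abs(w[...,2]-p[2]-20)<12)
        if m.sum()>5: print(s,m.sum(),np.median(w[...,2][m]-p[2]).round(1),np.median(t[m]).round(1))
E
python3 - <<'E'
from h import *
st(); hprof(175)
E
```

```text
t 10.85 tcp [ 532.9 -343.7  172.2] yaw_y 85.1 F [-0.4 -0.2 -0.7] w 11.6 g 30.0 j [ 0.43  0.65  0.16  1.6  -0.12  0.9   2.12]
-40 50 20.2 -0.6
-20 54 20.4 -1.1
0 64 20.8 -0.2
12 64 21.0 0.1
18 71 21.0 0.1
20 67 21.0 0.2
22 99 20.3 0.2
```

servo_tool --series '[[[0,-0.01,0.01,0,-1],[0,-0.01,0.01,0,-1],[0,-0.01,0.015,0,-1],[0,-0.01,0.015,0,-1],[0,-0.01,0.015,0,-1],[0,-0.01,0.015,0,-1],[0,-0.01,0.015,0,-1],[0,-0.01,0.015,0,-1],[0,-0.01,0.015,0,-1],[0,-0.008,0.018,0,-1]]]'

```text
time_s: 12.15
tool_pos: [434.0, -200.2, 171.2]
tcp_rot: [-0.001, 0.795, 0.607, -0.001]
ft_force: [-0.2, -1.2, -1.0]
gripper_width: 11.5
grip_force: 30.0
```

servo_tool --series '[[[0,0,0,0,-1],[0,0,0,0,-0.5],[0,0,0,0,0],[0,0,0,0,0]]]'

```text
time_s: 12.65
tool_pos: [435.0, -200.9, 171.8]
tcp_rot: [-0.0, 0.865, 0.502, -0.0]
ft_force: [0.4, 0.8, -1.4]
gripper_width: 11.4
grip_force: 30.0
```

```bash
python3 - <<'E'
from h import *
st(); p=ctrl.get_state()['tool_pos']
for n in ['wrist','side','top']:
    d,w=shot(n,'q_'+n); print(n); cup(w,(399,-264),44,44); cup(w,(399,-264),53,36); cup(w,(p[0]-37,p[1]-64.5),p[2]+20.5,28.5)
E
```

```text
t 12.65 tcp [ 435.  -200.9  171.8] yaw_y -29.8 F [ 0.4  0.8 -1.4] w 11.4 g 30.0 j [-0.14  0.54  0.76  2.03 -0.53  0.78  0.43]
wrist
cup [ 398.7 -266.1   42.1] zrim 43.7 handle n 26 ang 99.6 med r 80.0 ends [ 63. 102.]
cup [ 387.1 -223.5    5.1] zrim 52.9 handle n 232 ang 100.6 med r 52.2 ends [45. 60.]
cup [ 416.  -235.     4.6] zrim 191.9 handle n 1506 ang 60.5 med r 50.5 ends [38. 62.]
side
cup [ 395.8 -268.    41.8] zrim 42.6 handle n 130 ang 205.5 med r 80.0 ends [ 54. 112.]
cup [ 391.5 -267.5   34.8] zrim 51.8 handle n 97 ang 101.6 med r 73.3 ends [ 46. 102.]
cup [ 396.3 -265.8   27.2] zrim 190.3 handle n 124 ang 60.2 med r 63.1 ends [39. 93.]
topTraceback (most recent call last):
  File "<stdin>", line 4, in <module>
  File "h.py", line 35, in cup
    o=circ(rim); e=abs(np.hypot(rim[:,0]-o[0],rim[:,1]-o[1])-o[2]); rim=rim[e<max(2.5,np.percentile(e,85))]
                                                                                      ~~~~~~~~~~~~~^^^^^^
    return _quantile_unchecked(
        a, q, axis, out, overwrite_input, method, keepdims, weights)
    return _ureduce(a,
                    func=_quantile_ureduce_func,
    ...<5 lines>...
                    overwrite_input=overwrite_input,
                    method=method)
    r = func(a, **kwargs)
    result = _quantile(arr,
                       quantiles=q,
    ...<2 lines>...
                       out=out,
                       weights=wgt)
    slices_having_nans = np.isnan(arr[-1, ...])
                                  ~~~^^^^^^^^^
IndexError: index -1 is out of bounds for axis 0 with size 0
```

servo_tool --series '[[[0,-0.003,-0.0015,-0.03,0],[0,0,0,-0.035,0],[0,0,0,-0.015,0],[0,0,0,-0.01,0],[0,0,0,-0.01,0],[0,0,0,-0.01,0],[0,0,0,-0.01,0],[0,0,0,0,0]]]'

```text
time_s: 13.8
tool_pos: [432.0, -202.4, 51.8]
tcp_rot: [-0.0, 0.866, 0.501, -0.0]
ft_force: [-0.4, -0.5, -0.3]
gripper_width: 11.7
grip_force: 30.0
```

servo_tool --series '[[[0,0,0,-0.005,0],[0,0,0,-0.003,0],[0,0,0,0,0],[0,0,0,0,0]]]'

```text
time_s: 14.3
tool_pos: [432.5, -202.6, 44.5]
tcp_rot: [0.0, 0.866, 0.501, 0.0]
ft_force: [-0.0, -0.9, -0.6]
gripper_width: 11.3
grip_force: 30.0
```

servo_tool --series '[[[30,0,0,0,0],[30,0,0,0,0],[30,0,0,0.02,0],[30,0,0,0.05,0],[30,0,0,0.06,0],[60,0,0.03,0.03,-1],[60,0.01,0.04,0,-1],[60,0.01,0.04,0,-1],[60,0,0.04,0,-1],[60,0,0.03,0,-1]]]'

```text
time_s: 15.55
tool_pos: [452.3, -20.6, 204.4]
tcp_rot: [-0.0, 0.996, 0.086, 0.0]
ft_force: [-0.9, -0.1, 0.0]
gripper_width: 56.7
grip_force: 0.0
```

servo_tool --series '[[[60,0,0.015,0,-1],[60,0,0,0,0],[60,0,0,0,0]]]'

```text
time_s: 15.92
tool_pos: [452.3, -8.3, 204.5]
tcp_rot: [0.0, 1.0, 0.002, 0.0]
ft_force: [0.4, -1.3, -0.5]
gripper_width: 56.4
grip_force: 0.0
```

```bash
python3 - <<'E'
from h import *
st(); d,w=shot('wrist','w7'); np.savez('w7.npz',**d); d,w=shot('side','s7'); np.savez('s7.npz',**d)
im=np.vstack([cv2.resize(cv2.imread('pics/w7.png'),(400,300)),cv2.resize(cv2.imread('pics/s7.png')[180:330,160:360],(400,300))]);cv2.imwrite('pics/m7.png',im)
cup(w,(396,-266),53,36);cup(w,(396,-266),62,28.5);cup(w,(396,-266),44,44)
E
```

```text
t 15.93 tcp [452.3  -8.3 204.5] yaw_y -89.8 F [ 0.4 -1.3 -0.5] w 56.4 g 0.0 j [-0.8   0.62  1.2   2.06 -0.72  0.96 -0.78]
cup [ 390.6 -268.2   33.5] zrim 52.3 handle n 111 ang 100.2 med r 73.5 ends [ 45. 103.]
cup [ 393.8 -266.8   27.2] zrim 60.9 handle n 94 ang 60.7 med r 64.8 ends [38. 96.]
cup [ 395.7 -268.2   41.9] zrim 42.7 handle n 134 ang 205.6 med r 79.3 ends [ 54. 112.]
```

View pics/m7.png

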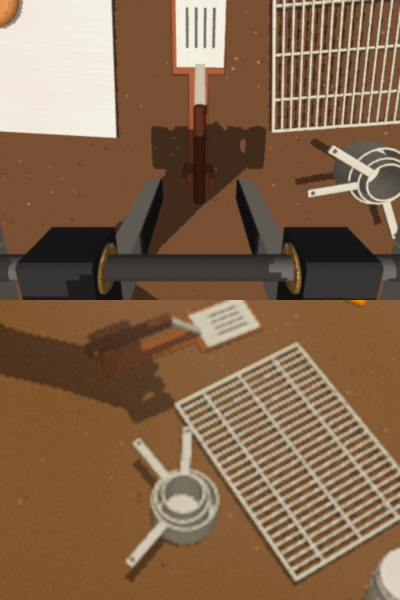

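All three cups are nested upright: the small rim is at height 62 and the handles fan apart. The spatula handle is at (200,150) in the wrist view. Joint 3 is close to its limit with this yaw, so I'll flip the tool half a turn and measure the spatula.

```bash
python3 - <<'E'
from h import *
for f in ['w7.npz','top0.npz']:
    d=dict(np.load(f)); w=world(d); x,y,z=w[...,0],w[...,1],w[...,2]; P=d['pixels'].astype(int)
    m=(z>69)&(z<82)&(abs(y+8)<40)&(x>350)&(x<520)
    p=w[m]; k=np.polyfit(p[:,0],p[:,1],1); print(f,'handle y@455',np.polyval(k,455).round(1),'ang',np.degrees(k[0]).round(2),'x',np.percentile(p[:,0],[1,99]).round(0),'z',np.median(p[:,2]).round(1))
    g=(P.min(-1)>150)&(z>3)&(z<14)&(abs(y+8)<60)&(x>500)&(x<680)
    p=w[g]; print('blade',cv2.minAreaRect(p[:,:2].astype(np.float32)),'z',np.median(p[:,2]).round(1),'xmax',np.percentile(p[:,0],99).round(1))
E
```

```text
w7.npz handle y@455 -8.1 ang -0.38 x [372. 501.] z 74.8
blade ((589.5372314453125, -9.11227035522461), (66.93861389160156, 85.43153381347656), 89.89273071289062) z 8.8 xmax 631.3
top0.npz handle y@455 -9.0 ang -0.29 x [372. 502.] z 74.5
blade ((594.3422241210938, -11.810867309570312), (65.09477996826172, 91.0156021118164), 89.39501953125) z 9.0 xmax 636.2
```

servo_tool --series '[[[60,0,0,0,1],[60,0,0,0,1],[60,0,0,0,1],[60,0,0,0,1],[60,0,0,0,1],[60,0,0,0,1],[60,0,0,0,1],[60,0,0,0,1],[60,0,0,0,1],[60,0,0,0,1]]]'

```text
time_s: 17.27
tool_pos: [452.5, -8.5, 204.8]
tcp_rot: [0.0, 0.64, 0.768, 0.001]
ft_force: [-0.6, -0.5, -0.6]
gripper_width: 56.2
grip_force: 0.0
```

servo_tool --series '[[[60,0,0,0,1],[60,0,0,0,1],[60,0,0,0,1],[60,0,0,0,1],[60,0,0,0,1],[60,0,0,0,1],[60,0,0,0,1],[60,0,0,0,1],[60,0,0,0,0]]]'

```text
time_s: 18.4
tool_pos: [452.5, -8.6, 204.8]
tcp_rot: [0.001, 0.0, 1.0, 0.0]
ft_force: [-1.2, -0.6, -0.8]
gripper_width: 56.5
grip_force: 0.0
```

```bash
python3 - <<'E'
from h import *
st()
E
```

```text
t 18.4 tcp [452.5  -8.6 204.8] yaw_y 90.0 F [-1.2 -0.6 -0.8] w 56.5 g 0.0 j [-0.25  0.36  0.27  2.05 -0.14  0.75  1.68]
```

servo_tool --series '[[[60,0.035,0,-0.03,-0.03],[60,0,0,-0.05,0],[60,0,0,-0.05,0],[60,0,0,-0.03,0],[60,0,0,0,0],[0,0,0,0,0],[0,0,0,0,0],[0,0,0,0,0],[0,0,0,0,0],[0,0,0,0,0]]]'

```text
time_s: 19.65
tool_pos: [487.7, -7.5, 44.7]
tcp_rot: [0.0, 0.002, 1.0, 0.0]
ft_force: [-0.1, -0.8, 3.1]
gripper_width: 15.8
grip_force: 30.0
```

```bash
python3 - <<'E'
from h import *
st()
E
```

```text
t 19.65 tcp [487.7  -7.5  44.7] yaw_y 89.8 F [-0.1 -0.8  3.1] w 15.8 g 30.0 j [-0.15  0.67  0.16  2.1  -0.26  0.38  1.79]
```

servo_tool --series '[[[0,0,0,0.005,0],[0,0,0,0.01,0],[0,0,0,0.03,0],[0,0,0,0.03,0],[0,0,0,0.02,0],[0,0,0,0,0],[0,0,0,0,0]]]'

```text
time_s: 20.52
tool_pos: [486.8, -7.5, 139.0]
tcp_rot: [-0.0, 0.002, 1.0, 0.0]
ft_force: [-0.4, -0.8, -1.7]
gripper_width: 15.7
grip_force: 30.0
```

servo_tool --series '[[[0,-0.01,0.02,0,0],[0,-0.012,0.04,0,0],[0,-0.012,0.045,0,0],[0,-0.012,0.05,0,0],[0,-0.012,0.05,0,-0.1],[0,-0.01,0.04,0,-0.2],[0,-0.01,0.02,0,0],[0,0,0,0,0],[0,0,0,0,0]]]'

```text
time_s: 21.65
tool_pos: [409.5, 256.0, 138.8]
tcp_rot: [-0.0, 0.028, 1.0, -0.001]
ft_force: [-0.4, -0.0, -1.5]
gripper_width: 16.1
grip_force: 30.0
```

```bash
cat >> h.py <<'E'
def blade(n,off=150,name=None,zo=-37,yawb=90):
    s=ctrl.get_state();p=s['tool_pos'];q=s['tcp_rot'];M=R.from_quat([q[1],q[2],q[3],q[0]]).as_matrix()
    a=np.arctan2(M[1,1],M[0,1])-np.radians(yawb); d,w=shot(n,name)
    dx=w[...,0]-p[0];dy=w[...,1]-p[1]; S=dx*np.cos(a)+dy*np.sin(a); t=-dx*np.sin(a)+dy*np.cos(a)
    P=d['pixels'].astype(int); m=(S>45)&(S<165)&(abs(t)<45)&(abs(w[...,2]-p[2]-zo)<16)&(P.min(-1)>120)&(P.max(-1)-P.min(-1)<60)
    if m.sum()<20: print(n,'blade n',m.sum()); return d,w
    k=np.linalg.lstsq(np.c_[S[m]-105,t[m],np.ones(m.sum())],w[...,2][m]-p[2],rcond=None)[0]
    print(n,'blade n',m.sum(),'S',np.percentile(S[m],[1,99]).round(1),'t',np.percentile(t[m],[1,99]).round(1),'pitch',np.degrees(k[0]).round(1),'roll',np.degrees(k[1]).round(1),'ztop at mid rel tcp',k[2].round(1))
    return d,w
def bis(w,P,lo=19,hi=32):
    x,y,z=w[...,0],w[...,1],w[...,2]; P=P.astype(int)
    m=(P[...,0]-P[...,2]>60)&(z>lo)&(z<hi)&(x>400)
    n,l,s,c=cv2.connectedComponentsWithStats(m.astype(np.uint8))
    for i in range(1,n):
        if s[i,4]>60:
            p=w[l==i]; print('biscuit n',s[i,4],'rect',[np.round(v,1) for v in cv2.minAreaRect(p[:,:2].astype(np.float32))],'mean',p.mean(0).round(1))
E
python3 - <<'E'
from h import *
st(); d,w=blade('side',name='s8'); bis(w,d['pixels']); d,w=blade('top',name='t8'); bis(w,d['pixels'])
E
```

```text
t 21.65 tcp [409.5 256.  138.8] yaw_y 86.7 F [-0.4 -0.  -1.5] w 16.1 g 30.0 j [-0.83  0.51  0.3   2.05 -0.25  0.62  1.16]
side blade n 438 S [ 50.4 145.8] t [-36.8  32.5] pitch -1.1 roll -0.7 ztop at mid rel tcp -37.4
biscuit n 210 rect [array([616.7, 349.4]), array([61.9, 74.2]), np.float64(8.5)] mean [614.4 347.7  24.8]
biscuit n 260 rect [array([629.3, 256.6]), array([71. , 70.6]), np.float64(14.5)] mean [628.6 254.6  24.7]
top blade n 720 S [ 56.8 150.5] t [-33.8  31.1] pitch -1.0 roll -0.6 ztop at mid rel tcp -36.2
biscuit n 446 rect [array([634.3, 258.4]), array([71.2, 73.5]), np.float64(18.8)] mean [633.6 257.6  25.4]
biscuit n 449 rect [array([616.1, 349.7]), array([69.3, 73.1]), np.float64(69.4)] mean [616.1 349.4  25.3]
```

servo_tool --series '[[[0,0,0.015,-0.02,0],[0,0,0,-0.03,0],[0,0,0,-0.02,0],[0,0,0,-0.012,0],[0,0,0,-0.003,0],[0,0,0,0,0],[0,0,0,0,0]]]'

```text
time_s: 22.62
tool_pos: [409.9, 272.7, 55.0]
tcp_rot: [0.001, 0.028, 1.0, 0.0]
ft_force: [0.5, -0.4, -1.9]
gripper_width: 15.9
grip_force: 30.0
```

servo_tool --series '[[[0,0,0,-0.001,0],[0,0,0,0,0]]]'

```text
time_s: 22.88
tool_pos: [409.5, 272.6, 53.6]
tcp_rot: [0.0, 0.028, 1.0, 0.0]
ft_force: [1.2, -0.1, -1.9]
gripper_width: 16.0
grip_force: 30.0
```

servo_tool --series '[[[0,0,0,-0.001,0],[0,0,0,0,0]]]'

```text
time_s: 23.12
tool_pos: [409.3, 272.4, 52.3]
tcp_rot: [-0.0, 0.028, 1.0, -0.0]
ft_force: [0.3, 0.1, -1.5]
gripper_width: 15.8
grip_force: 30.0
```

servo_tool --series '[[[0,0,0,-0.001,0],[0,0,0,0,0]]]'

```text
time_s: 23.38
tool_pos: [409.3, 272.4, 51.3]
tcp_rot: [-0.0, 0.028, 1.0, -0.0]
ft_force: [-0.1, -0.0, -1.0]
gripper_width: 15.8
grip_force: 30.0
```

servo_tool --series '[[[0,0,0,-0.0015,0],[0,0.005,-0.0003,0,0],[0,0.01,-0.0006,0,0],[0,0.01,-0.0006,0,0],[0,0.01,-0.0006,0,0],[0,0.01,-0.0006,0,0],[0,0.01,-0.0006,0,0],[0,0.01,-0.0006,0,0],[0,0.01,-0.0006,0,0],[0,0,0,0,0]]]'

```text
time_s: 24.62
tool_pos: [485.4, 268.1, 50.1]
tcp_rot: [0.001, 0.028, 1.0, 0.0]
ft_force: [1.0, 0.5, 1.1]
gripper_width: 16.0
grip_force: 30.0
```

```bash
python3 - <<'E'
from h import *
st(); d,w=blade('side',name='s9'); bis(w,d['pixels']); d,w=blade('top',name='t9'); bis(w,d['pixels'])
E
```

```text
t 24.62 tcp [485.4 268.1  50.1] yaw_y 86.8 F [1.  0.5 1.1] w 16.0 g 30.0 j [-0.7   0.73  0.22  1.92 -0.3   0.52  1.24]
side blade n 528 S [ 46.7 155.1] t [-44.2  44.2] pitch 0.3 roll -0.1 ztop at mid rel tcp -37.1
biscuit n 234 rect [array([612.7, 346.9]), array([72.9, 69.8]), np.float64(64.2)] mean [611.1 347.2  24.5]
biscuit n 246 rect [array([650.1, 256.3]), array([71.9, 68.3]), np.float64(63.5)] mean [649.3 253.8  26. ]
top blade n 871 S [ 49.6 160. ] t [-44.7  44.2] pitch 0.1 roll -0.1 ztop at mid rel tcp -36.3
biscuit n 424 rect [array([654.3, 256.2]), array([71.1, 72.7]), np.float64(89.8)] mean [654.2 256.5  27.1]
biscuit n 421 rect [array([616. , 351.5]), array([71.7, 70.7]), np.float64(88.9)] mean [618.2 348.7  25.2]
```

servo_tool --series '[[[0,0.005,-0.0003,0,0],[0,0.01,-0.0006,0,0],[0,0.01,-0.0006,0,0],[0,0.01,-0.0006,0,0],[0,0.01,-0.0006,0,0],[0,0.005,-0.0003,0,0],[0,0.002,0,0,0],[0,0,0,0,0]]]'

```text
time_s: 25.72
tool_pos: [534.2, 265.3, 50.1]
tcp_rot: [-0.002, 0.027, 1.0, -0.0]
ft_force: [-4.8, 0.4, 6.7]
gripper_width: 15.8
grip_force: 30.0
```

```bash
python3 - <<'E'
from h import *
st(); d,w=shot('side'); bis(w,d['pixels'],15,40); d,w=shot('top','t10'); bis(w,d['pixels'],15,40)
cv2.imwrite('pics/c10.png',cv2.resize(d['pixels'][130:250,100:260,::-1],None,fx=5,fy=5))
E
```

```text
t 25.73 tcp [534.2 265.3  50.1] yaw_y 86.9 F [-4.8  0.4  6.7] w 15.8 g 30.0 j [-0.65  0.77  0.23  1.8  -0.28  0.61  1.27]
biscuit n 277 rect [array([651.6, 256.9]), array([75.1, 70. ]), np.float64(52.3)] mean [649.9 253.4  26.6]
biscuit n 465 rect [array([654.3, 256.1]), array([70.2, 71.4]), np.float64(89.0)] mean [653.9 256.2  27.6]
```

View pics/c10.png

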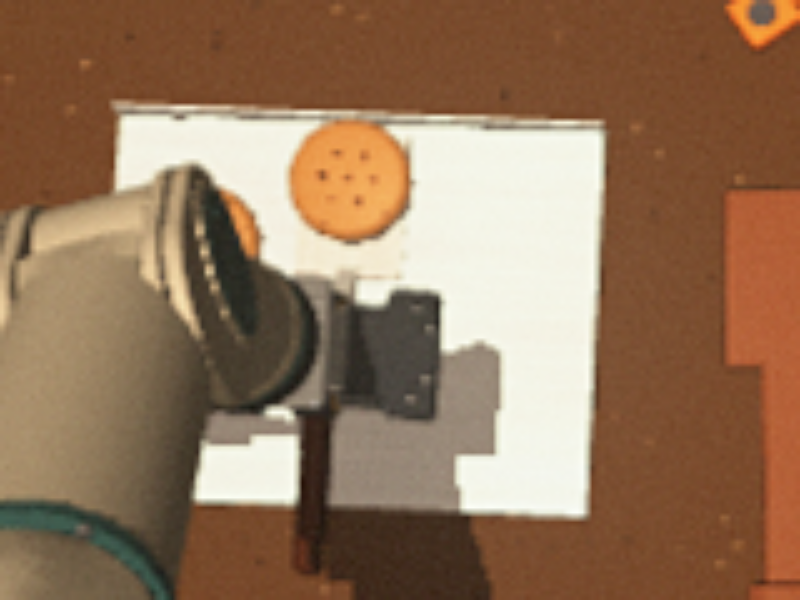

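Top view: the biscuit, at (350,180) in the crop, sits over the blade against the lip, with the blade's rear visible at (350,255). Now lifting.

servo_tool --series '[[[0,-0.003,0,0.002,0],[0,-0.002,0,0.005,0],[0,-0.003,0,0.01,0],[0,-0.005,0,0.015,0],[0,-0.008,0,0.02,0],[0,-0.008,0,0.02,0],[0,-0.005,0,0.015,0],[0,-0.003,0,0.008,0],[0,0,0,0,0],[0,0,0,0,0]]]'

```text
time_s: 27.08
tool_pos: [499.2, 264.7, 144.4]
tcp_rot: [-0.0, 0.028, 1.0, -0.0]
ft_force: [0.1, -0.4, -3.0]
gripper_width: 15.9
grip_force: 30.0
```

```bash
cat >> h.py <<'E'
def onb(n,off=0,name=None):
    """biscuit held on the blade, in spatula axes from the TCP"""
    s=ctrl.get_state();p=s['tool_pos'];q=s['tcp_rot'];M=R.from_quat([q[1],q[2],q[3],q[0]]).as_matrix()
    a=np.arctan2(M[1,1],M[0,1])-np.pi/2; d,w=shot(n,name)
    dx=w[...,0]-p[0];dy=w[...,1]-p[1]; S=dx*np.cos(a)+dy*np.sin(a); t=-dx*np.sin(a)+dy*np.cos(a); z=w[...,2]-p[2]
    P=d['pixels'].astype(int); m=(S>40)&(S<240)&(abs(t)<70)&(abs(z+23)<14)&(P[...,0]-P[...,2]>60)
    if m.sum()<20: print(n,'n',m.sum()); return
    r=cv2.minAreaRect(np.c_[S[m],t[m]].astype(np.float32)); k=np.polyfit(S[m],z[m],1); kt=np.polyfit(t[m],z[m],1)
    print(n,'biscuit n',m.sum(),'S,t',np.round(r[0],1),np.round(r[1],1),'z',np.median(z[m]).round(1),'pitch',np.degrees(k[0]).round(1),'roll',np.degrees(kt[0]).round(1))
E
python3 - <<'E'
from h import *
st(); onb('side',name='s11'); onb('top',name='t11')
E
```

```text
t 27.07 tcp [499.2 264.7 144.4] yaw_y 86.8 F [ 0.1 -0.4 -3. ] w 15.9 g 30.0 j [-0.72  0.6   0.29  1.83 -0.24  0.75  1.2 ]
side biscuit n 302 S,t [102.4   2.6] [ 75.1 103.9] z -23.9 pitch 1.6 roll 1.3
top biscuit n 554 S,t [ 1.204e+02 -1.000e-01] [73.5 74.1] z -22.4 pitch 2.0 roll 0.2
```

Biscuit is level on the blade, 120 mm ahead of the TCP. I'll carry it to the rack with the spatula turned to point along −y.

servo_tool --series '[[[0,0.002,-0.008,0,-0.2],[0,0.004,-0.016,0,-0.4],[0,0.005,-0.024,0,-0.6],[0,0.005,-0.032,0,-0.7],[0,0.005,-0.04,0,-0.8],[0,0.005,-0.04,0,-0.8],[0,0.005,-0.04,0,-0.8],[0,0.005,-0.04,0,-0.8],[0,0.005,-0.04,0,-0.8],[0,0.005,-0.04,0,-0.7]]]'

```text
time_s: 28.42
tool_pos: [545.2, -57.8, 145.0]
tcp_rot: [0.0, 0.571, 0.821, -0.0]
ft_force: [0.1, 0.0, -1.8]
gripper_width: 15.8
grip_force: 30.0
```

servo_tool --series '[[[0,0.005,-0.032,0,-0.6],[0,0.005,-0.024,0,-0.4],[0,0.004,-0.018,0,-0.3],[0,0.003,-0.009,0,-0.3],[0,0,0,-0.003,0],[0,0,0,-0.01,0],[0,0,0,-0.015,0],[0,0,0,-0.015,0],[0,0,0,-0.01,0],[0,0,0,0,0]]]'

```text
time_s: 29.68
tool_pos: [561.7, -137.9, 90.8]
tcp_rot: [-0.001, 0.677, 0.736, -0.0]
ft_force: [0.4, 0.4, -1.3]
gripper_width: 15.7
grip_force: 30.0
```

```bash
python3 - <<'E'
from h import *
st(); onb('side',name='s12'); onb('top',name='t12'); d,w=blade('side')
E
```

```text
t 29.68 tcp [ 561.7 -137.9   90.8] yaw_y 4.8 F [ 0.4  0.4 -1.3] w 15.7 g 30.0 j [-0.17  0.75  0.59  1.83 -0.6   0.74  0.84]
side biscuit n 530 S,t [121.4  -2.7] [73.1 74.3] z -23.1 pitch -0.5 roll -0.9
top biscuit n 383 S,t [127.   -9.8] [86.  53.7] z -21.8 pitch 0.9 roll 3.2
side blade n 209 S [ 50.5 150.8] t [-35.5  30.1] pitch -2.5 roll -1.6 ztop at mid rel tcp -36.9
```

View pics/s12.png

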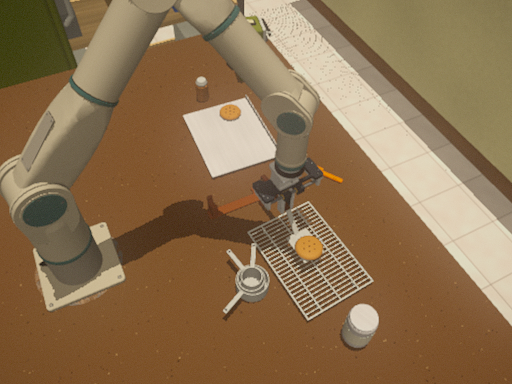

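Side view: the biscuit sits flat on the blade at (309,248) over the rack, and the cup nest is intact at (253,283). I'll lower the blade.

servo_tool --series '[[[0,0,0,-0.008,0],[0,0,0,-0.012,0],[0,0,0,-0.008,0],[0,0,0,-0.004,0],[0,0,0,-0.0015,0],[0,0,0,0,0],[0,0,0,0,0]]]'

```text
time_s: 30.7
tool_pos: [562.6, -138.1, 58.6]
tcp_rot: [0.0, 0.677, 0.736, 0.0]
ft_force: [0.7, 0.7, -1.9]
gripper_width: 16.2
grip_force: 30.0
```

servo_tool --series '[[[0,0.0008,-0.01,0,0],[0,0.0016,-0.02,0,0],[0,0.0023,-0.03,0,0],[0,-0.0047,0.06,0,0],[0,-0.0047,0.06,0,0],[0,0,0,0,0],[0,0,0,0,0]]]'

```text
time_s: 31.58
tool_pos: [558.3, -80.0, 58.8]
tcp_rot: [0.001, 0.677, 0.736, -0.0]
ft_force: [0.2, 0.0, -1.6]
gripper_width: 16.0
grip_force: 30.0
```

```bash
python3 - <<'E'
from h import *
st(); d,w=shot('side','s13'); bis(w,d['pixels'],20,60); d,w=shot('top','t13'); bis(w,d['pixels'],20,60); onb('side')
cv2.imwrite('pics/c13.png',cv2.resize(cv2.imread('pics/s13.png')[150:350,180:400],None,fx=3,fy=3))
E
```

```text
t 31.57 tcp [558.3 -80.   58.8] yaw_y 4.8 F [ 0.2  0.  -1.6] w 16.0 g 30.0 j [-0.25  0.78  0.55  1.9  -0.65  0.65  0.79]
biscuit n 70 rect [array([551.8, 468.8]), array([17. , 38.9]), np.float64(51.5)] mean [551.3 467.8  38.3]
biscuit n 235 rect [array([612.3, 347.4]), array([68.4, 71.4]), np.float64(76.0)] mean [611.  346.7  24.6]
biscuit n 576 rect [array([ 564.7, -343.5]), array([72.3, 73.6]), np.float64(1.7)] mean [ 563.  -345.4   30.4]
biscuit n 440 rect [array([616.2, 350.2]), array([72.1, 70.9]), np.float64(44.9)] mean [616.1 350.   25.5]
biscuit n 481 rect [array([ 568.6, -342.7]), array([73.7, 70.8]), np.float64(88.4)] mean [ 568.2 -341.8   31.9]
side biscuit n 68 S,t [232.6 -15.5] [14.3 52.8] z -29.0 pitch 13.9 roll 1.2
```

View pics/c13.png

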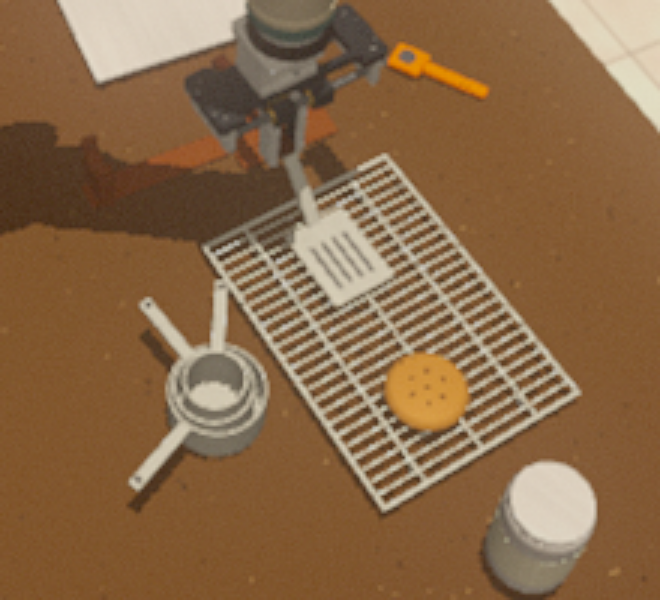

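Biscuit 1 lies flat and holes-up on the rack at crop (427,392), with the blade clear. Now for biscuit 2.

servo_tool --series '[[[0,0,0,0.02,0],[0,0,0.02,0.03,0],[0,-0.01,0.03,0.03,0.6],[0,-0.015,0.045,0,0.9],[0,-0.02,0.045,0,0.9],[0,-0.02,0.045,0,0.9],[0,-0.02,0.045,0,0.9],[0,-0.02,0.045,0,0.9],[0,-0.02,0.045,0,0.9],[0,-0.02,0.045,0,0.9]]]'

```text
time_s: 32.98
tool_pos: [413.3, 287.0, 138.7]
tcp_rot: [0.001, 0.14, 0.99, 0.0]
ft_force: [0.7, 0.3, -1.6]
gripper_width: 15.7
grip_force: 30.0
```

servo_tool --series '[[[0,-0.015,0.045,0,0.9],[0,-0.006,0.034,0,0.4],[0,0,0,0,0],[0,0,0,-0.02,0],[0,0,0,-0.03,0],[0,0,0,-0.02,0],[0,0,0,0,0],[0,0,0,0,0]]]'

```text
time_s: 33.98
tool_pos: [393.0, 365.0, 69.1]
tcp_rot: [0.001, 0.029, 1.0, 0.0]
ft_force: [-0.7, -0.5, -1.1]
gripper_width: 15.8
grip_force: 30.0
```

```bash
python3 - <<'E'
from h import *
st(); d,w=blade('side',name='s14'); bis(w,d['pixels']); d,w=blade('top',name='t14'); bis(w,d['pixels'])
E
```

```text
t 33.98 tcp [393.  365.   69.1] yaw_y 86.7 F [-0.7 -0.5 -1.1] w 15.8 g 30.0 j [-0.97  0.68  0.26  1.96 -0.32  0.54  1.02]
side blade n 377 S [ 55.2 147.3] t [-36.3  33.9] pitch -0.8 roll 0.1 ztop at mid rel tcp -36.8
biscuit n 240 rect [array([612.8, 349.6]), array([71.6, 71.2]), np.float64(31.8)] mean [611.1 346.8  24.6]
biscuit n 426 rect [array([ 565. , -342.7]), array([73.9, 72.5]), np.float64(9.3)] mean [ 563.2 -345.2   29.1]
top blade n 669 S [ 56.6 151.2] t [-34.3  32. ] pitch -1.1 roll -0.0 ztop at mid rel tcp -35.6
biscuit n 446 rect [array([617.3, 350.1]), array([71.6, 72.9]), np.float64(44.7)] mean [616.2 349.5  25.3]
biscuit n 251 rect [array([ 568.7, -342.3]), array([70.5, 72.6]), np.float64(0.2)] mean [ 568.3 -343.    29.6]
```

servo_tool --series '[[[0,0,0,-0.01,0],[0,0,0,-0.006,0],[0,0,0,-0.002,0],[0,0,0,-0.001,0],[0,0,0,0,0],[0,0.005,-0.0003,0,0],[0,0.01,-0.0006,0,0],[0,0,0,0,0]]]'

```text
time_s: 35.08
tool_pos: [407.2, 365.5, 49.6]
tcp_rot: [0.0, 0.028, 1.0, 0.0]
ft_force: [-2.2, 0.1, 2.7]
gripper_width: 15.8
grip_force: 30.0
```

servo_tool --series '[[[0,0.005,-0.0003,0,0],[0,0.01,-0.0006,0,0],[0,0.01,-0.0006,0,0],[0,0.01,-0.0006,0,0],[0,0.01,-0.0006,0,0],[0,0.01,-0.0006,0,0],[0,0.01,-0.0006,0,0],[0,0.01,-0.0006,0,0],[0,0.005,-0.0003,0,0],[0,0,0,0,0]]]'

```text
time_s: 36.33
tool_pos: [488.3, 359.9, 49.3]
tcp_rot: [0.001, 0.028, 1.0, 0.0]
ft_force: [-0.7, -0.3, 2.7]
gripper_width: 15.6
grip_force: 30.0
```

```bash
python3 - <<'E'
from h import *
st(); d,w=shot('side','s15'); bis(w,d['pixels'],15,40); d,w=shot('top','t15'); bis(w,d['pixels'],15,40)
E
```

```text
t 36.33 tcp [488.3 359.9  49.3] yaw_y 86.8 F [-0.7 -0.3  2.7] w 15.6 g 30.0 j [-0.83  0.78  0.25  1.77 -0.3   0.62  1.1 ]
biscuit n 246 rect [array([654.4, 346.9]), array([75.9, 71.8]), np.float64(47.2)] mean [654.4 344.4  26.6]
biscuit n 574 rect [array([ 564.8, -344.1]), array([72.2, 74. ]), np.float64(66.2)] mean [ 563.1 -345.2   30.3]
biscuit n 460 rect [array([659.4, 347.3]), array([71.7, 71.1]), np.float64(87.8)] mean [658.3 347.   27.5]
biscuit n 486 rect [array([ 568.4, -344.4]), array([72.9, 77.9]), np.float64(4.6)] mean [ 568.4 -342.    31.7]
```

Biscuit 2 is against the lip with the blade entering. Pushing on, then lifting.

servo_tool --series '[[[0,0.005,-0.0003,0,0],[0,0.01,-0.0006,0,0],[0,0.01,-0.0006,0,0],[0,0.01,-0.0006,0,0],[0,0.008,-0.0005,0,0],[0,0.005,-0.0003,0,0],[0,0.002,0,0,0],[0,0,0,0,0]]]'

```text
time_s: 37.42
tool_pos: [535.3, 357.7, 49.5]
tcp_rot: [-0.001, 0.027, 1.0, -0.0]
ft_force: [-3.9, -0.4, 5.7]
gripper_width: 15.8
grip_force: 30.0
```

```bash
python3 - <<'E'
from h import *
st(); onb('side'); onb('top')
E
```

```text
t 37.42 tcp [535.3 357.7  49.5] yaw_y 86.9 F [-3.9 -0.4  5.7] w 15.8 g 30.0 j [-0.78  0.82  0.25  1.66 -0.29  0.7   1.13]
side biscuit n 258 S,t [121.6  -4. ] [73.8 75.2] z -22.3 pitch -0.4 roll 0.6
top biscuit n 479 S,t [126.7   7.6] [78.4 91.7] z -21.3 pitch 1.9 roll 1.3
```

servo_tool --series '[[[0,0.002,0,0,0],[0,0.002,0,0,0],[0,0,0,0,0],[0,-0.003,0,0.002,0],[0,-0.002,0,0.005,0],[0,-0.003,0,0.01,0],[0,-0.005,0,0.015,0],[0,-0.008,0,0.02,0],[0,-0.008,0,0.02,0],[0,-0.006,0,0.015,0]]]'

```text
time_s: 38.78
tool_pos: [505.4, 357.8, 138.5]
tcp_rot: [0.001, 0.028, 1.0, 0.001]
ft_force: [1.1, 0.4, -2.2]
gripper_width: 15.6
grip_force: 30.0
```

servo_tool --series '[[[0,-0.003,0,0.008,0],[0,0,0,0,0],[0,0,0,0,0]]]'

```text
time_s: 39.15
tool_pos: [502.5, 357.0, 143.8]
tcp_rot: [-0.0, 0.028, 1.0, -0.0]
ft_force: [0.3, 0.0, -3.0]
gripper_width: 15.8
grip_force: 30.0
```

```bash
python3 - <<'E'
from h import *
st(); onb('side','s16'); onb('top',name='t16')
E
```

```text
t 39.15 tcp [502.5 357.  143.8] yaw_y 86.8 F [ 0.3  0.  -3. ] w 15.8 g 30.0 j [-0.84  0.67  0.3   1.68 -0.25  0.83  1.08]
side biscuit n 279 S,t [107.6 -10.3] [93.  71.6] z -22.8 pitch 0.4 roll 1.7
top biscuit n 568 S,t [112.2  -2.6] [92.1 75.8] z -21.7 pitch 2.1 roll -1.0
```

servo_tool --series '[[[0,0.002,-0.008,0,-0.2],[0,0.003,-0.016,0,-0.4],[0,0.004,-0.024,0,-0.6],[0,0.004,-0.032,0,-0.7],[0,0.004,-0.038,0,-0.8],[0,0.004,-0.04,0,-0.8],[0,0.004,-0.04,0,-0.8],[0,0.004,-0.04,0,-0.8],[0,0.004,-0.038,0,-0.8],[0,0.004,-0.032,0,-0.7]]]'

```text
time_s: 40.5
tool_pos: [539.5, 46.2, 144.7]
tcp_rot: [0.0, 0.572, 0.821, -0.0]
ft_force: [-0.4, 0.8, -2.5]
gripper_width: 15.7
grip_force: 30.0
```

servo_tool --series '[[[0,0.004,-0.024,0,-0.6],[0,0.004,-0.018,0,-0.4],[0,0.003,-0.014,0,-0.3],[0,0.002,-0.01,0,-0.3],[0,0.001,-0.008,0,0],[0,0,0,0,0],[0,0,0,-0.005,0],[0,0,0,-0.012,0],[0,0,0,-0.018,0],[0,0,0,-0.018,0]]]'

```text
time_s: 41.75
tool_pos: [553.2, -24.4, 89.7]
tcp_rot: [-0.0, 0.677, 0.736, -0.0]
ft_force: [0.3, -0.4, -1.3]
gripper_width: 15.7
grip_force: 30.0
```

servo_tool --series '[[[0,0,0,-0.015,0],[0,0,0,-0.01,0],[0,0,0,-0.004,0],[0,0,0,-0.002,0],[0,0,0,0,0],[0,0,0,0,0]]]'

```text
time_s: 42.5
tool_pos: [554.0, -24.7, 60.8]
tcp_rot: [0.0, 0.677, 0.736, 0.0]
ft_force: [-0.5, -1.1, -1.4]
gripper_width: 15.8
grip_force: 30.0
```

```bash
python3 - <<'E'
from h import *
st(); onb('side',name='s17'); onb('top'); d,w=shot('side'); bis(w,d['pixels'],22,50)
E
```

```text
t 42.5 tcp [554.  -24.7  60.8] yaw_y 4.8 F [-0.5 -1.1 -1.4] w 15.8 g 30.0 j [-0.35  0.77  0.55  1.92 -0.66  0.64  0.7 ]
side biscuit n 450 S,t [120.9  -2.5] [73.9 78.1] z -22.2 pitch 0.7 roll -0.5
top biscuit n 484 S,t [115.3  -2.4] [88.1 75.5] z -20.9 pitch 1.1 roll 0.1
biscuit n 451 rect [array([ 560.6, -144.4]), array([79. , 73.8]), np.float64(74.2)] mean [ 558.9 -148.3   38.3]
biscuit n 574 rect [array([ 564.5, -344. ]), array([73.3, 71.8]), np.float64(58.3)] mean [ 563.  -345.3   30.4]
```

servo_tool --series '[[[0,0,0,-0.0018,0],[0,0,0,0,0],[0,0.0008,-0.01,0,0],[0,0.0016,-0.02,0,0],[0,0.0023,-0.03,0,0],[0,-0.0047,0.06,0,0],[0,-0.0047,0.06,0,0],[0,0,0,0,0],[0,0,0,0,0]]]'

```text
time_s: 43.78
tool_pos: [549.4, 34.3, 58.8]
tcp_rot: [0.001, 0.677, 0.736, -0.0]
ft_force: [0.8, -0.5, -1.5]
gripper_width: 15.6
grip_force: 30.0
```

```bash
python3 - <<'E'
from h import *
st(); d,w=shot('side','s18'); bis(w,d['pixels'],22,60); d,w=shot('top','t18'); bis(w,d['pixels'],22,60)
cv2.imwrite('pics/c18.png',cv2.resize(cv2.imread('pics/s18.png')[150:350,180:400],None,fx=3,fy=3))
E
```

```text
t 43.77 tcp [549.4  34.3  58.8] yaw_y 4.8 F [ 0.8 -0.5 -1.5] w 15.6 g 30.0 j [-0.46  0.77  0.56  1.93 -0.67  0.63  0.61]
biscuit n 64 rect [array([550.9, 469.6]), array([18.8, 36.4]), np.float64(53.6)] mean [551.6 466.4  40.9]
biscuit n 497 rect [array([ 554.3, -225.2]), array([72.8, 73. ]), np.float64(61.3)] mean [ 552.7 -228.    30.4]
biscuit n 575 rect [array([ 564.2, -344.2]), array([74.4, 71.8]), np.float64(58.5)] mean [ 563.  -345.4   30.5]
biscuit n 477 rect [array([ 568.5, -342.8]), array([70.4, 74.2]), np.float64(0.9)] mean [ 568.3 -342.    32. ]
biscuit n 484 rect [array([ 559.8, -224.6]), array([72.5, 74.6]), np.float64(42.6)] mean [ 558.7 -224.3   31.6]
```

View pics/c18.png

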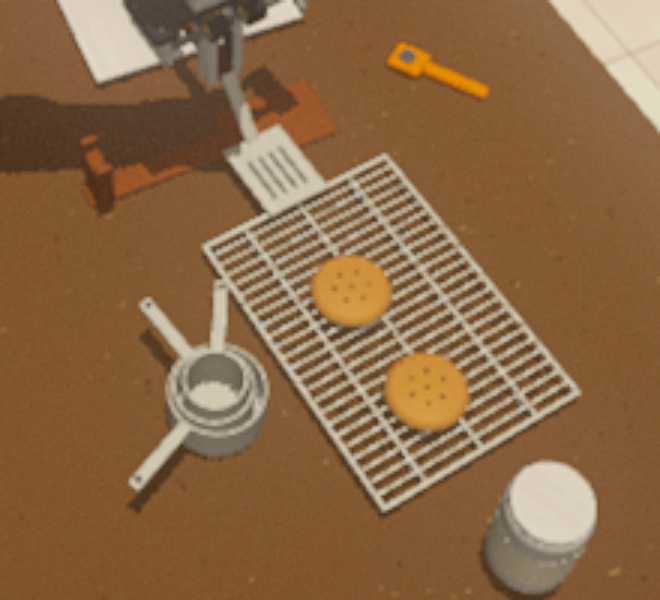

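Both biscuits lie flat, holes up, well apart. Now the spatula goes back to its rest.

servo_tool --series '[[[0,0,0,0.02,0],[0,0,0,0.03,0],[0,-0.01,-0.005,0.03,1],[0,-0.01,-0.005,0,1],[0,-0.01,-0.005,0,1],[0,-0.01,-0.005,0,1],[0,-0.01,-0.005,0,1],[0,-0.01,-0.005,0,1],[0,0,-0.005,0,1],[0,0,-0.005,0,1]]]'

```text
time_s: 45.12
tool_pos: [488.8, -7.1, 138.8]
tcp_rot: [0.0, 0.044, 0.999, -0.0]
ft_force: [1.1, 0.1, -1.3]
gripper_width: 15.7
grip_force: 30.0
```

servo_tool --series '[[[0,-0.0017,-0.0017,0,0.5],[0,0,0,-0.02,0],[0,0,0,-0.02,0],[0,0,0,0,0],[0,0,0,0,0]]]'

```text
time_s: 45.75
tool_pos: [487.6, -7.5, 99.1]
tcp_rot: [0.0, 0.003, 1.0, -0.0]
ft_force: [0.7, 0.5, -0.7]
gripper_width: 15.9
grip_force: 30.0
```

```bash
python3 - <<'E'
from h import *
st(); d,w=blade('side',name='s19'); d,w=blade('top',name='t19')
E
```

```text
t 45.75 tcp [487.6  -7.5  99.1] yaw_y 89.7 F [ 0.7  0.5 -0.7] w 15.9 g 30.0 j [-0.18  0.58  0.2   2.07 -0.22  0.52  1.75]
side blade n 456 S [ 57. 146.] t [-33.8  31.1] pitch 0.3 roll -0.6 ztop at mid rel tcp -35.6
top blade n 407 S [ 93.9 151.2] t [-32.4  29.6] pitch 0.6 roll 0.3 ztop at mid rel tcp -34.2
```

servo_tool --series '[[[0,0,0,-0.02,0],[0,0,0,-0.018,0],[0,0,0,-0.008,0],[0,0,0,-0.004,0],[0,0,0,-0.003,0],[0,0,0,0,0],[0,0,0,0,0]]]'

```text
time_s: 46.72
tool_pos: [487.5, -6.3, 45.9]
tcp_rot: [0.0, 0.002, 1.0, 0.0]
ft_force: [-0.2, -0.4, -1.4]
gripper_width: 15.9
grip_force: 30.0
```

servo_tool --series '[[[0,0,0,-0.001,0],[0,0,0,0,0],[20,0,0,0,0],[45,0,0,0,0],[60,0,0,0,0],[60,0,0,0,0]]]'

```text
time_s: 47.48
tool_pos: [487.3, -6.4, 44.5]
tcp_rot: [-0.0, 0.002, 1.0, -0.0]
ft_force: [0.5, -0.1, -1.0]
gripper_width: 45.2
grip_force: 0.0
```

servo_tool --series '[[[60,0,0,0.02,0],[60,0,0,0.04,0],[60,0,0,0.05,0],[60,0,0,0.05,0],[60,-0.03,0.03,0.02,0],[60,-0.03,0.05,0,0],[60,-0.02,0.06,0,0],[60,0,0.06,0,0],[60,0,0,0,0],[60,0,0,0,0]]]'

```text
time_s: 48.72
tool_pos: [407.3, 192.1, 224.4]
tcp_rot: [-0.0, 0.002, 1.0, -0.0]
ft_force: [-0.2, -0.8, -0.2]
gripper_width: 56.6
grip_force: 0.0
```

```bash
python3 - <<'E'
from h import *
st()
for n in ['top','side']:
    d,w=shot(n,'f_'+n); bis(w,d['pixels'],22,45)
    x,y,z=w[...,0],w[...,1],w[...,2]; P=d['pixels'].astype(int)
    d0=dict(np.load(n+'0.npz')); w0=world(d0)
    for ww,dd in [(w0,d0),(w,d)]:
        x,y,z=ww[...,0],ww[...,1],ww[...,2]; P=dd['pixels'].astype(int)
        m=(z>69)&(z<85)&(abs(y+8)<40)&(x>350)&(x<520); g=(P.min(-1)>150)&(z>3)&(z<14)&(abs(y+8)<60)&(x>540)&(x<680)
        k=np.polyfit(x[m],y[m],1); print(n,'handle y@455',np.polyval(k,455).round(1),'ang',np.degrees(k[0]).round(2),'x',np.percentile(x[m],[2,98]).round(0),'blade',x[g].mean().round(1),y[g].mean().round(1),z[g].mean().round(1))
    if n=='side': cup(w,(396,-266),62,28.5);cup(w,(396,-266),53,36);cup(w,(396,-266),44,44)
a=cv2.imread('pics/f_top.png')[80:300,20:460]; b=cv2.imread('pics/f_side.png')[60:360,130:420]
cv2.imwrite('pics/ff.png',np.hstack([cv2.resize(a,(440,220)) if 0 else cv2.copyMakeBorder(a,0,80,0,0,cv2.BORDER_CONSTANT),b]))
E
```

```text
t 48.73 tcp [407.3 192.1 224.4] yaw_y 89.8 F [-0.2 -0.8 -0.2] w 56.6 g 0.0 j [-0.69  0.33  0.24  2.03 -0.11  0.8   1.19]
biscuit n 478 rect [array([ 568.6, -342.5]), array([73.9, 70.6]), np.float64(89.5)] mean [ 568.2 -341.9   31.8]
biscuit n 486 rect [array([ 560. , -224.5]), array([73.1, 73.6]), np.float64(89.8)] mean [ 558.8 -224.3   31.4]
top handle y@455 -9.0 ang -0.29 x [372. 499.] blade 592.3 -12.0 8.7
top handle y@455 -6.9 ang -0.7 x [372. 499.] blade 592.3 -8.4 8.8
biscuit n 493 rect [array([ 553.7, -225.6]), array([71.3, 72.9]), np.float64(58.9)] mean [ 552.8 -227.8   30.2]
biscuit n 572 rect [array([ 564.2, -343.9]), array([71.6, 73.8]), np.float64(6.0)] mean [ 562.9 -345.3   30.3]
side handle y@455 -11.5 ang -0.03 x [368. 495.] blade 589.9 -9.4 7.8
side handle y@455 -9.7 ang -0.48 x [368. 494.] blade 590.4 -7.3 7.8
cup [ 393.7 -266.9   27.1] zrim 60.9 handle n 95 ang 61.1 med r 65.5 ends [40. 95.]
cup [ 391.2 -267.2   34. ] zrim 51.9 handle n 113 ang 100.9 med r 70.5 ends [ 46. 101.]
cup [ 395.7 -268.1   41.8] zrim 42.7 handle n 129 ang 205.6 med r 79.5 ends [ 54. 111.]
```

View pics/ff.png

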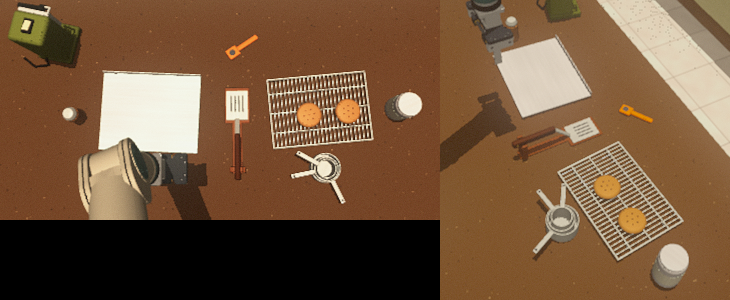

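Final views: the cups are nested upright, both biscuits are flat on the rack at (309,114) and (347,111), and the spatula is on its rest within 2–4 mm of where it lay. The bystanders look undisturbed, so I'm handing in.

```bash
python3 -c "
from cell import ctrl
print(ctrl.sign_off())"
```

```text
the job is handed in; nothing more can be done
None
```

I handed the job in at about 49 s: the two cups from the rack are nested upright in the large one, both biscuits lie flat and right side up on the rack, the spatula is back on its rest within about 4 mm of where it lay, and the salt shaker, tin and bottle opener were not touched.

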